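# Swing out the folding hook and hang up the domed cover

### The job

Swing the folded hook on the wooden upright all the way out, until it stands square off the board, and only then hang the domed griddle cover on it: thread the hook through the loop of its wooden handle and leave it hanging level and still. Leave the other things on the bar where they are.

Things in the scene. Friction and masses are not known exactly. Their poses are not given: they have to be found in the camera images.
- hook (a joint): The folding hook's vertical hinge, rad. 0 = folded flat against the board, 1.57 = fully out at its stop, square to the board, pointing towards the robot. It stays where it is left; about 1 N at its tip moves it. It starts nearly flat (0 to 0.25).
- hook_hinge (a point): On the hinge's vertical axis at the height of the hook's centre line, 220 mm above the bar. Axes turn with the hook: y along it from hinge to tip, z up. It opens anticlockwise seen from above: folded it points roughly to +y (robot's left), open roughly to -x (towards the robot).
- hook_tip (a point): Centre line of the hook at its free end, 150 mm from the hinge axis. The hook is a level round steel bar 12 mm thick; at the tip it turns up, its top 16 mm above the centre line. Same axes as hook_hinge.
- hook_mid (a point): Top of the bar, 85 mm from the hinge axis: the middle of the stretch where things hang. Same axes as hook_hinge.
- stand: Upright wooden board 90 mm wide, 14 thick, 235 high, fixed to the bar. Origin at bar height, middle of its front face; x out of its back, y along its width. The hinge axis is 22 mm in front of the face, 30 mm to -y of the middle: the folded hook sticks out about 75 mm past the board's +y edge, where one can reach behind it from above.
- dome_grip (a point): Domed steel cover, 150 mm across, 50 mm high, rim down on the bar, 0.25 to 0.5 kg. On top an upright wooden loop handle: a plate 14 mm thick (x), 90 wide (y), with an opening 62 wide and 42 high under a solid grip 48 high; cover 140 mm high in all. This point: middle of the grip's width and thickness, 122 mm above the rim, 18 below the top. z up; the plate is the same both ways round.
- dome_slot (a point): Middle of the upper edge of the opening in the domed cover's handle, 92 mm above the rim and 30 mm below dome_grip (the opening spans 50 to 92 mm above the rim). This edge rests on the hook when the cover hangs. Same axes as dome_grip: x through the opening.
- press: Steel burger press, not to be moved: flat disc 124 mm across, 18 mm thick, with a thin stem and a black push knob, 104 mm high. Origin under its centre. It may stand on either side; the domed cover stands on the other.
- canister: Flip-top plastic canister, not to be moved: 100 mm across, 153 mm high. Origin under its centre.
- dish: Small black dish, not to be moved: 100 mm across, 32 mm high. Origin under its centre.
- turner: Bamboo turner lying flat, not to be moved: 300 mm long, 65 mm wide, 9 mm thick. x along it towards the blade; the handle's end is 160 mm to -x and the blade's end 140 mm to +x of the origin.
- mill: Wooden pepper mill, not to be moved: 58 mm across, 150 mm high. Origin under its centre.
Mind the look-alikes: they are no part of the job. What is shaped like the part that bears dome_grip but pink or red is not meant.

How it is judged (in metres and radians):
On the way, in this order (a step that is already met when the one before it is completed fails the run):
1. the hook is swung out while the domed cover still stands on the bar (value of joint hook above 1.4 rad and height (world z) of dome_grip below 0.135 m), for 0.2 s.
2. the domed cover hangs on the hook by its handle's loop (value of joint hook above 1.3 rad and height (world z) of dome_grip above 0.23 m and x of dome_slot in the frame of hook_mid between -0.03 and 0.03 m and y of dome_slot in the frame of hook_mid between -0.07 and 0.06 m and z of dome_slot in the frame of hook_mid between -0.012 and 0.012 m and angle between dome_slot's own z axis and vertical below 0.3 rad), for 0.2 s.
At the end, for the whole second after the job is handed in: The hook is out (above 1.3 rad); the cover hangs on it, released and at rest, within 0.3 rad of level, the upper edge of its opening on the bar (12 mm in height, 30 mm sideways), 15 to 145 mm from the hinge. Press, canister, dish, turner and mill within 30 mm of their start (all of step 2 and linear speed of dome below 0.03 m/s and angular speed of dome below 0.3 rad/s); the robot touches nothing.
It fails at once if the press is moved more than 30 mm (distance of press from where it was at the start of the episode above 0.03 m).
It fails at once if the canister is moved more than 30 mm (distance of canister from where it was at the start of the episode above 0.03 m).
It fails at once if the dish is moved more than 30 mm (distance of dish from where it was at the start of the episode above 0.03 m).
It fails at once if the turner is moved more than 30 mm (distance of turner from where it was at the start of the episode above 0.03 m).
It fails at once if the mill is moved more than 30 mm (distance of mill from where it was at the start of the episode above 0.03 m).
It also fails if it takes over 66 s, if anything falls off the work surface, if the arm or the gripper's body presses on something with over 40 N, if the wrist force passes 120 N, or if a joint passes its speed limit or range.

### The arm

A 6-joint arm with a two-finger parallel gripper is mounted at the origin on the work surface. World frame = base frame: x ahead of the robot, y to its left, z up, the work surface at z = 0. Lengths are in m, angles in degrees, forces in N, time in s.
With the tool pointing down it reaches from about 0.375 to 0.9 m from the base axis. Payload 3.1 kg.
Tool frame: the origin (TCP) lies at the very end of the fingers, on their centre line; the grasp point (between the pads) lies 19 mm behind it; z points along the fingers, y is the direction in which the jaws open and shut (so a half turn about z gives the same grasp; the last joint's range is limited). The gripper opens to 87 mm and grips with 3 to 60 N. Pads are 19 mm wide; open, the fingers measure 117 mm over their backs; the gripper's body (75 mm by 190 mm) begins 51 mm behind the grasp point.
Start: joints at [63.226, 30.224, 82.088, -0, 67.689, -10.227], TCP at [0.178, 0.599, 0.223] pointing down, gripper open.
Joint ranges: [-176.69, 176.69], [-43.24, 126.21], [12.49, 139.97], [-82, 262], [0, 151.66], [-163.58, 163.58]. Speed limits (degrees/s): [159.86, 159.86, 180, 180, 180, 180].

### API

Orientations are given as a 3x3 rotation matrix whose columns are the frame's x, y, z axes.
In Python, from rig import bot gives the robot as it stands. The module is installed in compiled form; this text tells all that it offers.
- The arm moves only by the tool play_rows, never from a script. Its argument "targets" is a list of rows, each a list of 7 numbers: the closure, from 0 (fully open) to 1 (shut), then the shift along the world's x, y, z in m, then the turn, a rotation vector about the world's x, y, z in rad. A call has 1 to 12 rows; each row shifts and turns the commanded pose from where the row before left it; what a row does not reach is not made up. A row lasts 1/8 s, in which the tool goes at most 62.5 mm and 10.7 degrees, less where a joint would pass 70% of its speed; a pose out of reach is approached as far as the arm can. A call with a gripper value outside its range is refused whole. The fingers move at their own pace and stop on an object; the grip force is fixed at half the most. Time passes only in rows, so rows that do not move let the fingers close. It gives the time, the measured TCP pose, the force and the opening at its end, in the units of the state.
- bot.read_state(): the state, without advancing time (a new reading comes with each control period).
- bot.capture(name): name is "side" or "top"; returns the picture (420x560x3 uint8, blue, green, red); there is no depth.
- bot.get_calibration(name): a dict with "fx", "fy", "cx", "cy" (pixels), "R" (3x3) and "t" (3): a world point X has camera coordinates R X + t. Camera axes: x right, y down, z forward; pixel columns grow to the right and rows downward; lengths in m; the calibration is good to about 2 mm. A picture is of the moment at which its call begins. get_calibration takes no time and is no camera call.
- bot.hand_in(): hands the job in, once; it reports no verdict.
The state is a dict: "time_s": time; "joint_positions": joint angles; "qvel": joint speeds; "tau": joint torques, N m; "position": TCP position; "tcp_rot": TCP orientation; "force": force on the tool from outside, world axes, zero at the start; "moment": the same for the moment, N m; "opening": opening from 0.0 (shut) to 1.0 (fully open).
Only numpy, scipy, OpenCV 4.12 (cv2) and the standard library are available. Lean on these libraries where they do the work, as an engineer would, in place of code of your own. Each camera call takes 0.05 s, during which the arm holds its last target. There are 200 camera calls.

## Working session

There is one attempt and no reset: what is moved stays moved. The work goes in short steps, Python scripts to look and compute and a tool call to move; the robot and the scene stay as the last step left them, time stands still between calls to the robot, and variables do not carry over. Pictures are saved under pics/ and viewed, about 8 in all and at most 12, crops included, and the job is handed in when it is done.

Besides the shell and the picture viewer there is one more tool, called after "Request:" as name(argument=value, ...) on one line, values as JSON. play_rows: Moves the arm, as the interface text tells. Its arguments: {"type":"object","properties":{"targets":{"type":"array","items":{"type":"array","items":{"type":"number"}}}},"required":["targets"]}

```bash
mkdir -p pics; python3 - <<'E'
from rig import bot
import cv2
for n in("side","top"):
    cv2.imwrite(f"pics/{n}0.png",bot.capture(n)); c=bot.get_calibration(n); print(n,c)
s=bot.read_state();print(s)
E
```

```text
side {'fx': 391.61997568095916, 'fy': 391.61997568095916, 'cx': 284.9944638375852, 'cy': 208.62755363131723, 'R': array([[ 0.97638445, -0.21588368,  0.00822493],
       [-0.13564857, -0.64224429, -0.75440158],
       [ 0.16814541,  0.73547027, -0.65636165]]), 't': array([-0.50981604,  0.12065872,  1.36184503])}
top {'fx': 387.22022903557666, 'fy': 387.22022903557666, 'cx': 279.4284226962793, 'cy': 200.476047915569, 'R': array([[-0.01440958, -0.99935529,  0.03288409],
       [-0.99660118,  0.01168662, -0.08154457],
       [ 0.08110769, -0.03394735, -0.99612706]]), 't': array([-0.12764388,  0.49773182,  1.25280376])}
{'time_s': 0.1, 'joint_positions': array([ 6.32269895e+01,  3.02718583e+01,  8.21469480e+01, -2.34423431e-04,
        6.76887913e+01, -1.02299065e+01]), 'qvel': array([ 0.00027833, -0.09321873, -0.20110624,  0.03158221,  0.06263737,
       -0.03416057]), 'tau': array([-3.39547350e-04, -4.40991855e+01, -1.77150536e+01,  6.34158100e-02,
        5.34578261e-02, -5.68169196e-05]), 'position': array([0.17767031, 0.59855334, 0.22170022]), 'tcp_rot': array([[-9.58606101e-01,  2.84734319e-01, -8.42547846e-04],
       [ 2.84735374e-01,  9.58604689e-01, -1.67831829e-03],
       [ 3.29795500e-04, -1.84874933e-03, -9.99998237e-01]]), 'force': array([ 0.1756494 , -0.53520587,  0.19235245]), 'moment': array([ 0.00028109,  0.00524189, -0.00676376]), 'opening': 0.9997197003809662}
```

View pics/side0.png

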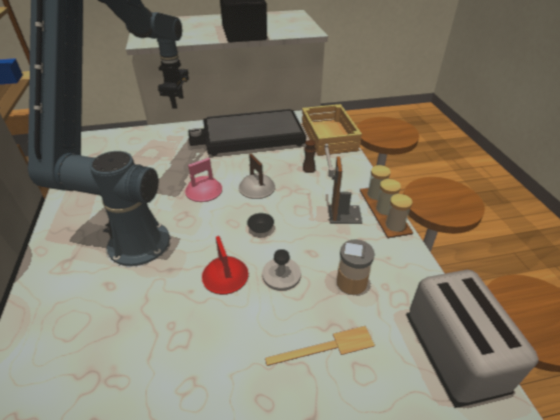

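View pics/top0.png

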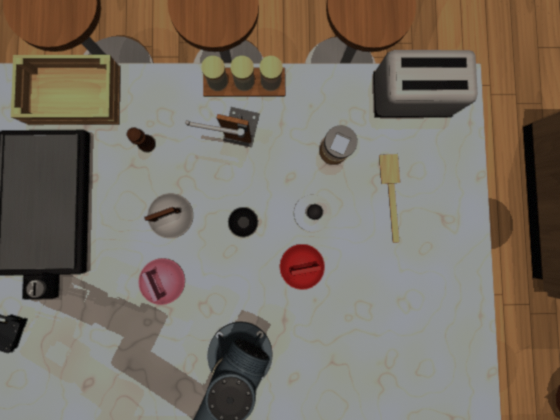

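The side view shows the steel dome with its dark handle at about (257,178), and the board with the hook near (335,180). In the top view the hook runs from about (245,131) to (188,123), and the dome is centred at about (170,215). Next I'll zoom in on these areas.

```bash
python3 - <<'E'
import cv2,numpy as np
t=cv2.imread("pics/top0.png");s=cv2.imread("pics/side0.png")
f=lambda i,x,y,w,h:cv2.resize(i[y:y+h,x:x+w],(400,300),interpolation=cv2.INTER_CUBIC)
a=np.vstack([np.hstack([f(t,175,90,100,75),f(t,125,175,100,75)]),np.hstack([f(s,290,140,100,75),f(s,220,135,80,60)])])
cv2.imwrite("pics/z.png",np.clip(a*1.5,0,255).astype(np.uint8))
E
cat > h.py <<'E'
import numpy as np
from rig import bot
def ray(n,u,v):
    c=bot.get_calibration(n);R=np.array(c["R"]);t=np.array(c["t"])
    return -R.T@t, R.T@np.array([(u-c["cx"])/c["fx"],(v-c["cy"])/c["fy"],1])
def onz(n,u,v,z):
    o,d=ray(n,u,v);return o+d*(z-o[2])/d[2]
def tri(a,b):
    (o1,d1),(o2,d2)=ray("top",*a),ray("side",*b)
    k=np.linalg.lstsq(np.c_[d1,-d2],o2-o1,rcond=None)[0]
    p,q=o1+k[0]*d1,o2+k[1]*d2
    return (p+q)/2,np.linalg.norm(p-q)
def proj(n,X):
    c=bot.get_calibration(n);p=np.array(c["R"])@X+c["t"];return p[0]/p[2]*c["fx"]+c["cx"],p[1]/p[2]*c["fy"]+c["cy"]
E
```

```text
(no output)
```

View pics/z.png

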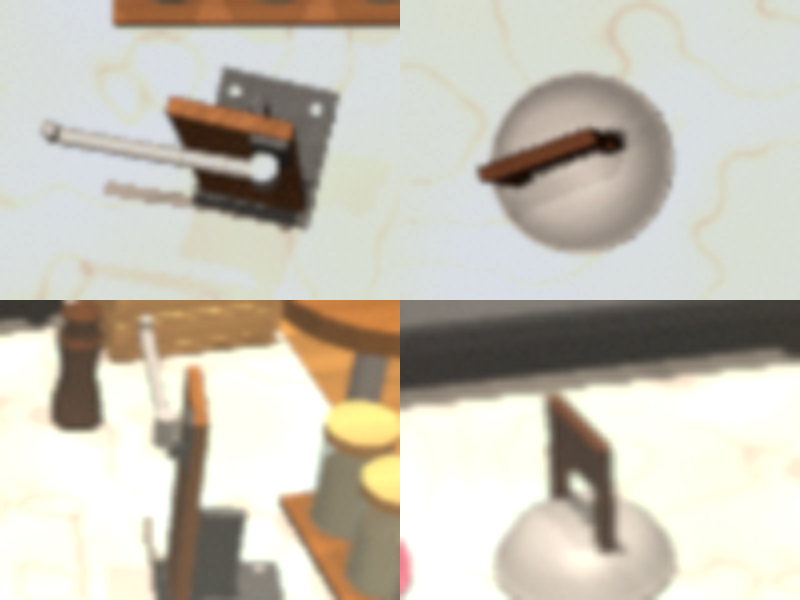

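The crops show these points:
- **Hook, top view:** hinge at about (241,131.7) and tip at about (187,122.5).
- **Board top edge, top view:** front edge runs from (217,118) to (248,124.5).
- **Dome, top view:** rim centred at (170.5,215.5). The handle top runs from (145,217.5) to (174,209).
- **Dome, side view:** handle top runs from (250,154.5) to (262,164.5).

```bash
python3 - <<'E'
from h import *
np.set_printoptions(precision=4,suppress=True)
H=onz("top",241,131.7,.23);T=onz("top",187,122.5,.236)
print("hinge",H,"tip",T,np.linalg.norm((T-H)[:2]),"dir",np.degrees(np.arctan2(*(T-H)[[1,0]])))
a,b=onz("top",217,117.5,.235),onz("top",248,124.5,.235)
print("board L,R",a,b,np.linalg.norm(a-b),np.degrees(np.arctan2(*(a-b)[[1,0]])))
print("hinge proj side",proj("side",H),"tip",proj("side",T))
print("tri tip",tri((187,122.5),(290+146/4,140+18/4)))
print("dome rim c",onz("top",170.5,215.5,0.01), onz("top",148,215.5,0.01),onz("top",193,215.5,0.01))
for z in(.135,.14):
  p,q=onz("top",145,217.5,z),onz("top",174,209,z);print("handle",p,q,(p+q)/2,np.linalg.norm(p-q),np.degrees(np.arctan2(*(p-q)[[1,0]])))
print(tri((145,217.5),(250,154.5)),tri((174,209),(262,164.5)))
for n,u,v in(("press",305,212,),("dish",243,222),("mill",147,144),("can",338,147),("pinkdome",162,281)):print(n,onz("top",u,v,0.02))
E
```

```text
hinge [ 0.6726 -0.0227  0.23  ] tip [0.6978 0.1256 0.236 ] 0.15038451837738345 dir 80.36911895957422
board L,R [0.7118 0.0432 0.235 ] [ 0.6916 -0.0426  0.235 ] 0.08808201066382249 76.70543027423723
hinge proj side (np.float64(331.04985931660065), np.float64(169.8288130814797)) tip (np.float64(325.45135779666987), np.float64(144.30473149288832))
tri tip (array([0.7001, 0.1256, 0.2344]), np.float64(0.00355992779390339))
dome rim c [0.4517 0.2241 0.01  ] [0.4527 0.2972 0.01  ] [0.4508 0.1507 0.01  ]
handle [0.441  0.2681 0.135 ] [0.4651 0.1833 0.135 ] [0.4531 0.2257 0.135 ] 0.0881989764361921 105.8698020981579
handle [0.4408 0.2666 0.14  ] [0.4648 0.1821 0.14  ] [0.4528 0.2243 0.14  ] 0.08781806516778567 105.86980209815793
(array([0.44  , 0.268 , 0.1356]), np.float64(0.0020057726691857717)) (array([0.4683, 0.1811, 0.1424]), np.float64(0.007233767283776555))
press [ 0.4571 -0.2181  0.02  ]
dish [ 0.4269 -0.0139  0.02  ]
mill [0.6884 0.3005 0.02  ]
can [ 0.6739 -0.3334  0.02  ]
pinkdome [0.2411 0.247  0.02  ]
```

```bash
python3 - <<'E'
import numpy as np
H=np.array([.6726,-.0227]);yaw=73.4;prev=None
for th in [80.4,88,96,104,112,120,128,136,144,152,158,163,167]:
    a=np.radians(th);b=a-np.radians(yaw);d=.006+.0095*abs(np.cos(b))+.015*abs(np.sin(b))+(.015 if th<81 else 0)
    c=H+.115*np.array([np.cos(a),np.sin(a)])+d*np.array([np.sin(a),-np.cos(a)])
    print(th,c.round(4),None if prev is None else (c-prev).round(4));prev=c
E
```

```text
80.4 [0.7236 0.0853] None
88 [0.6956 0.0916] [-0.028   0.0063]
96 [0.681  0.0938] [-0.0146  0.0022]
104 [0.6659 0.0942] [-0.0151  0.0003]
112 [0.6506 0.0925] [-0.0153 -0.0017]
120 [0.6354 0.0886] [-0.0153 -0.0039]
128 [0.6205 0.0825] [-0.0149 -0.0061]
136 [0.6063 0.0742] [-0.0142 -0.0083]
144 [0.5933 0.0637] [-0.0131 -0.0105]
152 [0.5817 0.0512] [-0.0116 -0.0125]
158 [0.5742 0.0406] [-0.0075 -0.0106]
163 [0.5688 0.0311] [-0.0054 -0.0095]
167 [0.5654 0.0242] [-0.0034 -0.0069]
```

Request:
play_rows(targets=[[1, 0, 0, 0.05, 0, 0, 0], [1, 0.04, -0.03, 0.03, 0, 0, 0], [1, 0.042, -0.04, 0, 0, 0, 0], [1, 0.042, -0.04, 0, 0, 0, 0], [1, 0.042, -0.04, 0, 0, 0, 0], [1, 0.042, -0.04, 0, 0, 0, 0], [1, 0.042, -0.04, 0, 0, 0, 0], [1, 0.042, -0.04, 0, 0, 0, 0], [1, 0.042, -0.04, 0, 0, 0, 0], [1, 0.042, -0.04, 0, 0, 0, 0], [1, 0.042, -0.04, 0, 0, 0, 0], [1, 0.042, -0.04, 0, 0, 0, 0]])

```text
time_s: 1.6
position: [0.6388, 0.1677, 0.302]
tcp_rot: [[-0.959, 0.285, -0.001], [0.285, 0.959, 0.0], [0.001, -0.0, -1.0]]
force: [0.1, -0.1, -1.0]
opening: 0.003
```

Request:
play_rows(targets=[[1, 0.043, -0.04, 0, 0, 0, 0], [1, 0.043, -0.042, 0, 0, 0, 0], [1, 0, 0, -0.03, 0, 0, 0], [1, 0, 0, -0.03, 0, 0, 0], [1, 0, 0, -0.025, 0, 0, 0], [1, 0, 0, -0.022, 0, 0, 0], [1, 0, 0, 0, 0, 0, 0]])

```text
time_s: 2.48
position: [0.722, 0.0871, 0.1924]
tcp_rot: [[-0.959, 0.285, -0.007], [0.285, 0.959, 0.0], [0.006, -0.002, -1.0]]
force: [1.1, -0.1, 0.2]
opening: 0.004
```

```bash
python3 - <<'E'
import cv2,numpy as np
from h import *
t=bot.capture("top");s=bot.capture("side")
f=lambda i,x,y:cv2.resize(i[y:y+100,x:x+133],(400,300),interpolation=cv2.INTER_CUBIC)
cv2.imwrite("pics/b.png",np.hstack([f(t,150,70),f(s,270,120)]))
print(bot.read_state()["force"],bot.read_state()["position"])
E
```

```text
[-0.40481848  0.06754282 -0.31329481] [0.72410502 0.08712332 0.19566521]
```

View pics/b.png

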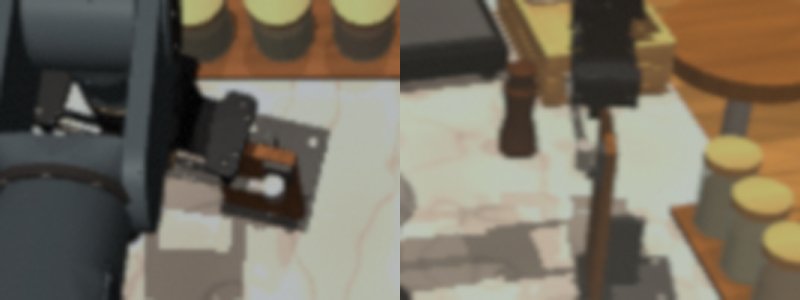

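The arm hides most of the hook. The stub near the hinge (about (240,131) in the full picture) hasn't moved and there is no contact force, so I'll sweep now.

Request:
play_rows(targets=[[1, -0.014, 0.002, 0, 0, 0, 0], [1, -0.014, 0.003, 0, 0, 0, 0], [1, -0.015, 0.002, 0, 0, 0, 0], [1, -0.015, 0, 0, 0, 0, 0], [1, -0.015, -0.002, 0, 0, 0, 0], [1, -0.015, -0.004, 0, 0, 0, 0], [1, -0.015, -0.006, 0, 0, 0, 0], [1, -0.014, -0.008, 0, 0, 0, 0], [1, -0.013, -0.011, 0, 0, 0, 0], [1, -0.012, -0.012, 0, 0, 0, 0], [1, -0.007, -0.01, 0, 0, 0, 0], [1, 0, 0, 0, 0, 0, 0]])

```text
time_s: 4.08
position: [0.5738, 0.0402, 0.1954]
tcp_rot: [[-0.958, 0.286, -0.002], [0.286, 0.958, -0.0], [0.002, -0.001, -1.0]]
force: [-0.6, 0.2, 0.3]
opening: 0.003
```

Request:
play_rows(targets=[[1, -0.005, -0.009, 0, 0, 0, 0], [1, -0.002, -0.004, 0, 0, 0, 0], [1, 0, 0, 0, 0, 0, 0]])

```text
time_s: 4.45
position: [0.5675, 0.0277, 0.1953]
tcp_rot: [[-0.958, 0.285, -0.001], [0.285, 0.958, -0.0], [0.001, -0.001, -1.0]]
force: [-0.4, 0.7, 0.7]
opening: 0.007
```

```bash
python3 - <<'E'
import cv2,numpy as np
from h import *
t=bot.capture("top");s=bot.capture("side")
f=lambda i,x,y:cv2.resize(i[y:y+100,x:x+133],(400,300),interpolation=cv2.INTER_CUBIC)
cv2.imwrite("pics/c.png",np.hstack([f(t,170,90),f(s,250,130)]))
print(bot.read_state()["force"],bot.read_state()["position"])
E
```

```text
[ 0.17006821  0.04866798 -0.31474534] [0.56751029 0.02803394 0.19526956]
```

View pics/c.png

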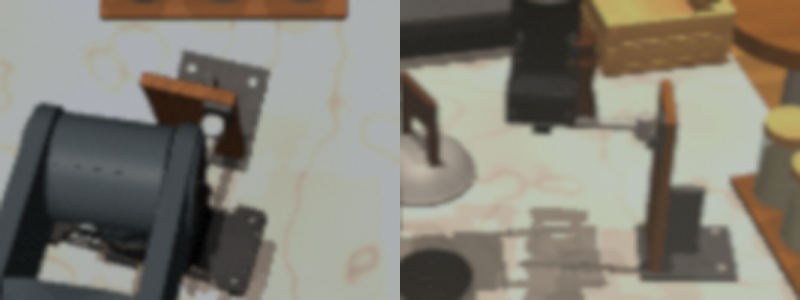

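In the side view the hook now points towards the robot, pushed by the fingers. I'll push gently until I feel the stop.

Request:
play_rows(targets=[[1, -0.001, -0.003, 0, 0, 0, 0], [1, -0.001, -0.002, 0, 0, 0, 0], [1, 0, 0, 0, 0, 0, 0]])

```text
time_s: 4.92
position: [0.5659, 0.0231, 0.1955]
tcp_rot: [[-0.959, 0.285, -0.0], [0.285, 0.959, 0.0], [0.0, -0.0, -1.0]]
force: [0.5, 0.5, -0.8]
opening: 0.006
```

Request:
play_rows(targets=[[1, -0.001, -0.002, 0, 0, 0, 0], [1, 0, -0.002, 0, 0, 0, 0], [1, 0, 0, 0, 0, 0, 0]])

```text
time_s: 5.3
position: [0.5653, 0.021, 0.1956]
tcp_rot: [[-0.958, 0.286, 0.001], [0.286, 0.958, 0.004], [0.0, 0.004, -1.0]]
force: [2.6, 6.0, 0.5]
opening: 0.008
```

The stop is reached, with a reaction of about 6 N. I'll back off, rise, open the gripper and go to the dome.

Request:
play_rows(targets=[[1, 0.004, 0.016, 0, 0, 0, 0], [1, 0.004, 0.018, 0, 0, 0, 0], [1, 0, 0, 0.04, 0, 0, 0], [0, -0.01, 0.015, 0.03, 0, 0, -0.167], [0, -0.022, 0.026, 0, 0, 0, -0.167], [0, -0.022, 0.026, 0, 0, 0, -0.167], [0, -0.022, 0.026, 0, 0, 0, -0.167], [0, -0.022, 0.026, 0, 0, 0, -0.167], [0, -0.022, 0.026, 0, 0, 0, -0.168], [0, 0, 0.025, 0, 0, 0, 0], [0, 0, 0, 0, 0, 0, 0]])

```text
time_s: 6.68
position: [0.4526, 0.2249, 0.2658]
tcp_rot: [[-0.279, 0.96, 0.001], [0.96, 0.279, -0.0], [-0.0, 0.001, -1.0]]
force: [0.4, 0.5, -0.4]
opening: 0.836
```

```bash
python3 - <<'E'
import cv2,numpy as np
from h import *
t=bot.capture("top");s=bot.capture("side")
f=lambda i,x,y:cv2.resize(i[y:y+100,x:x+133],(400,300),interpolation=cv2.INTER_CUBIC)
cv2.imwrite("pics/d.png",np.clip(1.3*np.vstack([np.hstack([f(t,170,90),f(s,270,130)]),np.hstack([f(t,110,160),f(s,200,120)])]),0,255))
print(bot.read_state()["position"],bot.read_state()["tcp_rot"][:,1])
E
```

```text
[0.45284849 0.2232846  0.26552374] [ 9.60915768e-01  2.76840775e-01 -2.69959950e-04][ WARN:0@4.071] global loadsave.cpp:1063 imwrite_ Unsupported depth image for selected encoder is fallbacked to CV_8U.
```

View pics/d.png

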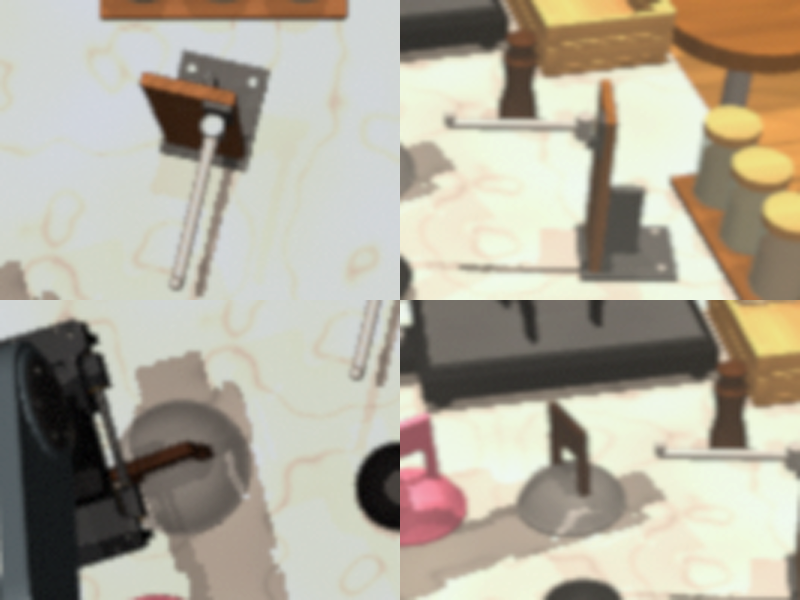

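The hook stands square out. In the top view its tip is at about (229.2,184.8) and its hinge at about (240.5,131.6). The gripper is above the dome handle with its jaws across the plate. I'll descend and grip.

Request:
play_rows(targets=[[0, 0, 0, -0.04, 0, 0, 0], [0, 0, 0, -0.04, 0, 0, 0], [0, 0, 0, -0.04, 0, 0, 0], [0, 0, 0, -0.025, 0, 0, 0], [0, 0, 0, -0.018, 0, 0, 0], [0, 0, 0, 0, 0, 0, 0], [1, 0, 0, 0, 0, 0, 0], [1, 0, 0, 0, 0, 0, 0], [1, 0, 0, 0, 0, 0, 0], [1, 0, 0, 0, 0, 0, 0], [1, 0, 0, 0, 0, 0, 0], [1, 0, 0, 0, 0, 0, 0]])

```text
time_s: 8.28
position: [0.453, 0.2231, 0.1026]
tcp_rot: [[-0.275, 0.961, 0.0], [0.961, 0.275, 0.0], [-0.0, 0.0, -1.0]]
force: [-0.2, 0.0, -0.4]
opening: 0.4
```

```bash
python3 - <<'E'
from h import *
T=onz("top",229.2,184.8,.236);H=onz("top",240.5,131.6,.23);print(T,H,np.linalg.norm((T-H)[:2]),np.degrees(np.arctan2(*(T-H)[[1,0]])))
s=bot.read_state();print(s["position"],s["force"],s["opening"],s["joint_positions"])
E
```

```text
[0.52328864 0.01005772 0.236     ] [ 0.67293947 -0.02131605  0.23      ] 0.15290416196733386 168.1596215807925
[0.45297333 0.22313813 0.10259336] [-0.20834189  0.02090202 -0.36396006] 0.4001114297737761 [ 1.35265446e+01  3.19131992e+01  1.05394472e+02  1.99824579e-05
  4.26866135e+01 -2.46245384e+00]
```

Request:
play_rows(targets=[[1, 0, 0, 0, 0, 0, 0], [1, 0, 0, 0, 0, 0, 0], [1, 0, 0, 0, 0, 0, 0], [1, 0, 0, 0, 0, 0, 0], [1, 0, 0, 0, 0, 0, 0], [1, 0, 0, 0, 0, 0, 0]])

```text
time_s: 9.02
position: [0.453, 0.2231, 0.1025]
tcp_rot: [[-0.275, 0.961, 0.0], [0.961, 0.275, 0.0], [0.0, 0.0, -1.0]]
force: [0.3, 0.1, -2.7]
opening: 0.158
```

Request:
play_rows(targets=[[1, 0, 0, 0.005, 0, 0, 0], [1, 0, 0, 0.01, 0, 0, 0], [1, 0, 0, 0.015, 0, 0, 0], [1, 0, 0, 0, 0, 0, 0]])

```text
time_s: 9.52
position: [0.4542, 0.2235, 0.1342]
tcp_rot: [[-0.275, 0.961, 0.004], [0.961, 0.275, 0.001], [-0.0, 0.004, -1.0]]
force: [0.2, 0.2, -5.3]
opening: 0.16
```

Request:
play_rows(targets=[[1, 0, 0, 0.04, 0, 0, 0], [1, 0, 0, 0.04, 0, 0, 0], [1, 0, 0, 0.04, 0, 0, 0], [1, 0.003, -0.024, 0.0045, 0, 0, -0.122], [1, 0.004, -0.03, 0, 0, 0, -0.122], [1, 0.004, -0.03, 0, 0, 0, -0.122], [1, 0.003, -0.03, 0, 0, 0, -0.123], [1, 0.003, -0.03, 0, 0, 0, 0], [1, 0.003, -0.03, 0, 0, 0, 0], [1, 0.004, -0.03, 0, 0, 0, 0], [1, 0, 0, 0, 0, 0, 0], [1, 0, 0, 0, 0, 0, 0]])

```text
time_s: 11.02
position: [0.4762, 0.0195, 0.2568]
tcp_rot: [[0.209, 0.978, -0.001], [0.978, -0.209, 0.001], [0.001, -0.001, -1.0]]
force: [0.2, -0.3, -4.1]
opening: 0.157
```

```bash
python3 - <<'E'
import cv2,numpy as np
from h import *
t=bot.capture("top");s=bot.capture("side")
f=lambda i,x,y:cv2.resize(i[y:y+100,x:x+133],(400,300),interpolation=cv2.INTER_CUBIC)
cv2.imwrite("pics/e.png",np.hstack([f(t,170,110),f(s,240,110)]))
s=bot.read_state();print(s["position"],s["force"],s["tcp_rot"][:,1])
E
```

```text
[0.47636204 0.01989757 0.25689608] [-1.05986262  0.0943036  -4.92334313] [ 9.78199833e-01 -2.07663834e-01 -9.05069876e-04]
```

View pics/e.png

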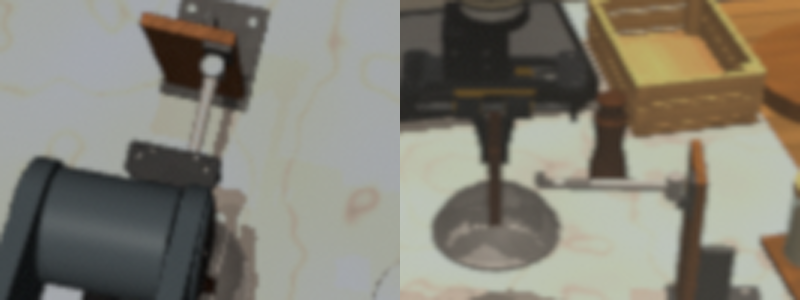

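The dome hangs level in the gripper just off the hook tip, which is at about (540,180) in the crop. The plate is square to the hook. I'll thread it on slowly and watch the force.

Request:
play_rows(targets=[[1, 0.015, -0.003, 0, 0, 0, 0], [1, 0.015, -0.003, 0, 0, 0, 0], [1, 0.015, -0.003, 0, 0, 0, 0], [1, 0.015, -0.003, 0, 0, 0, 0], [1, 0, 0, 0, 0, 0, 0]])

```text
time_s: 11.75
position: [0.5387, 0.0066, 0.2569]
tcp_rot: [[0.209, 0.978, 0.001], [0.978, -0.209, -0.0], [-0.0, 0.001, -1.0]]
force: [-0.6, 0.3, -4.7]
opening: 0.155
```

```bash
python3 - <<'E'
import cv2,numpy as np
from h import *
s=bot.capture("side")
cv2.imwrite("pics/g.png",cv2.resize(s[130:220,250:370],(800,600),interpolation=cv2.INTER_CUBIC))
s=bot.read_state();print(s["position"],s["force"],s["moment"])
E
```

```text
[0.53723354 0.00695761 0.25669333] [-0.43904812 -0.02689251 -4.31902222] [-0.14975548  0.12741779  0.05015194]
```

View pics/g.png

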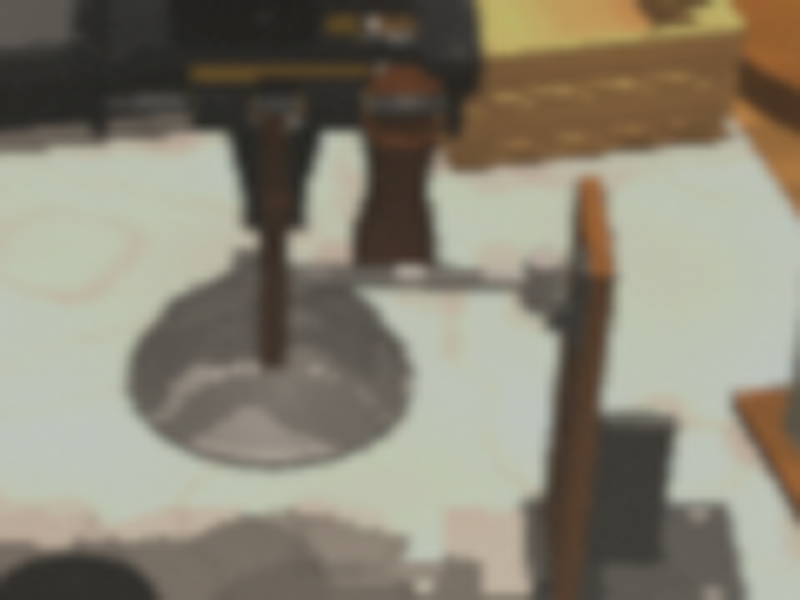

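The hook tip shows at about (240,260), left of the plate, and the bar goes on to the hinge. So it is threaded, with no contact force. I'll slide it further in and lower it.

Request:
play_rows(targets=[[1, 0.014, -0.003, 0, 0, 0, 0], [1, 0.014, -0.003, 0, 0, 0, 0], [1, 0.013, -0.003, 0, 0, 0, 0], [1, 0, 0, -0.008, 0, 0, 0], [1, 0, 0, -0.006, 0, 0, 0], [1, 0, 0, 0, 0, 0, 0], [1, 0, 0, 0, 0, 0, 0]])

```text
time_s: 12.68
position: [0.5777, -0.0018, 0.243]
tcp_rot: [[0.208, 0.978, -0.0], [0.978, -0.208, 0.0], [0.0, -0.0, -1.0]]
force: [0.8, -0.1, -4.5]
opening: 0.157
```

Request:
play_rows(targets=[[1, 0, 0, -0.003, 0, 0, 0], [1, 0, 0, -0.002, 0, 0, 0], [1, 0, 0, 0, 0, 0, 0], [1, 0, 0, 0, 0, 0, 0]])

```text
time_s: 13.18
position: [0.578, -0.0019, 0.2381]
tcp_rot: [[0.208, 0.978, 0.0], [0.978, -0.208, -0.0], [0.0, 0.0, -1.0]]
force: [-0.5, 1.2, -4.8]
opening: 0.163
```

Request:
play_rows(targets=[[1, 0, 0, -0.0015, 0, 0, 0], [1, 0, 0, 0, 0, 0, 0], [1, 0, 0, 0, 0, 0, 0]])

```text
time_s: 13.55
position: [0.578, -0.0019, 0.2366]
tcp_rot: [[0.208, 0.978, 0.0], [0.978, -0.208, -0.0], [-0.0, 0.0, -1.0]]
force: [0.1, -0.5, -4.3]
opening: 0.156
```

Request:
play_rows(targets=[[1, 0, 0, -0.001, 0, 0, 0], [1, 0, 0, 0, 0, 0, 0], [1, 0, 0, 0, 0, 0, 0]])

```text
time_s: 13.92
position: [0.578, -0.0019, 0.2363]
tcp_rot: [[0.208, 0.978, 0.001], [0.978, -0.208, -0.0], [-0.0, 0.001, -1.0]]
force: [-2.2, -0.7, 3.3]
opening: 0.159
```

The load is now on the hook (the force changed sign). Now I'll release.

Request:
play_rows(targets=[[0.8, 0, 0, 0, 0, 0, 0], [0.75, 0, 0, 0, 0, 0, 0], [0.7, 0, 0, 0, 0, 0, 0], [0.6, 0, 0, 0, 0, 0, 0], [0.5, 0, 0, 0, 0, 0, 0], [0.5, 0, 0, 0, 0, 0, 0], [0.5, 0, 0, 0, 0, 0, 0], [0.5, 0, 0, 0, 0, 0, 0], [0.5, 0, 0, 0, 0, 0, 0], [0.5, 0, 0, 0, 0, 0, 0]])

```text
time_s: 15.18
position: [0.5779, -0.0019, 0.2355]
tcp_rot: [[0.208, 0.978, -0.0], [0.978, -0.208, 0.0], [0.0, -0.0, -1.0]]
force: [0.8, -0.5, 1.1]
opening: 0.5
```

```bash
python3 - <<'E'
import cv2
from h import *
s=bot.capture("side")
cv2.imwrite("pics/i.png",cv2.resize(s[130:220,250:370],(800,600),interpolation=cv2.INTER_CUBIC))
s=bot.read_state();print(s["position"],s["force"],s["opening"])
E
```

```text
[ 0.57797334 -0.00191625  0.23557095] [-2.94822435e-02  4.13520392e-01 -2.83990258e-05] 0.5007670118401082
```

View pics/i.png

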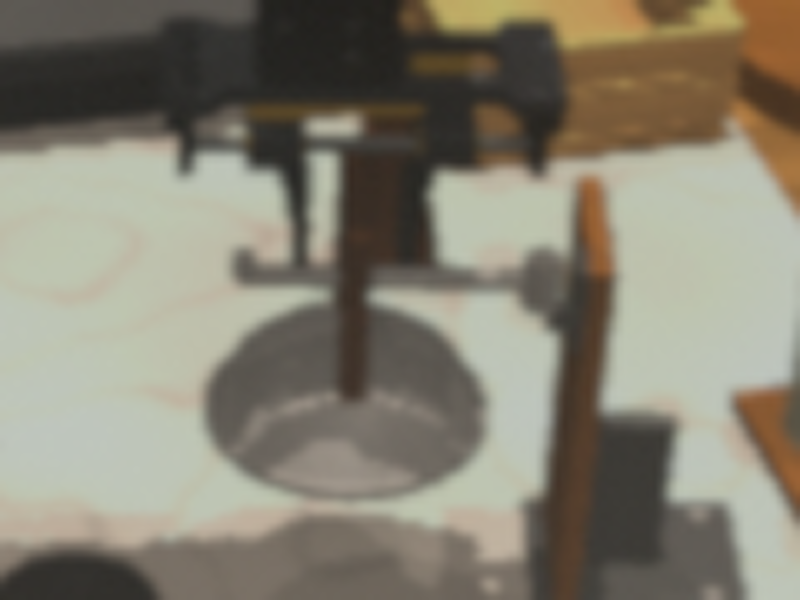

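The dome hangs on the bar: plate at about (352,330), hook tip at (242,262), and the fingers clear on both sides. I'll retreat straight up and then away.

Request:
play_rows(targets=[[0.5, 0, 0, 0.015, 0, 0, 0], [0.5, 0, 0, 0.03, 0, 0, 0], [0.5, 0, 0, 0.04, 0, 0, 0], [0.5, 0, 0, 0.04, 0, 0, 0], [0.5, -0.03, 0.03, 0, 0, 0, 0], [0.5, -0.03, 0.05, 0, 0, 0, 0], [0.5, -0.03, 0.05, 0, 0, 0, 0], [0.5, 0, 0.05, 0, 0, 0, 0], [0.5, 0, 0.05, 0, 0, 0, 0], [0.5, 0, 0, 0, 0, 0, 0], [0.5, 0, 0, 0, 0, 0, 0], [0.5, 0, 0, 0, 0, 0, 0]])

```text
time_s: 16.73
position: [0.4882, 0.2269, 0.3609]
tcp_rot: [[0.21, 0.978, 0.0], [0.978, -0.21, -0.0], [-0.0, 0.0, -1.0]]
force: [-1.2, -0.0, 0.3]
opening: 0.499
```

```bash
python3 - <<'E'
import cv2
from h import *
t=bot.capture("top");s=bot.capture("side")
f=lambda i,x,y:cv2.resize(i[y:y+100,x:x+133],(400,300),interpolation=cv2.INTER_CUBIC)
o=lambda i:cv2.resize(i,(400,300))
cv2.imwrite("pics/k.png",np.vstack([np.hstack([f(t,170,90),f(s,240,120)]),np.hstack([o(t),o(s)])]))
t2=bot.capture("side");print(cv2.absdiff(s,t2)[130:220,250:370].max())
s=bot.read_state();print(s["position"],s["force"],s["time_s"])
E
```

```text
6
[0.48821511 0.22703504 0.3606672 ] [-0.16474408  0.62239582  0.51170481] 16.875
```

View pics/k.png

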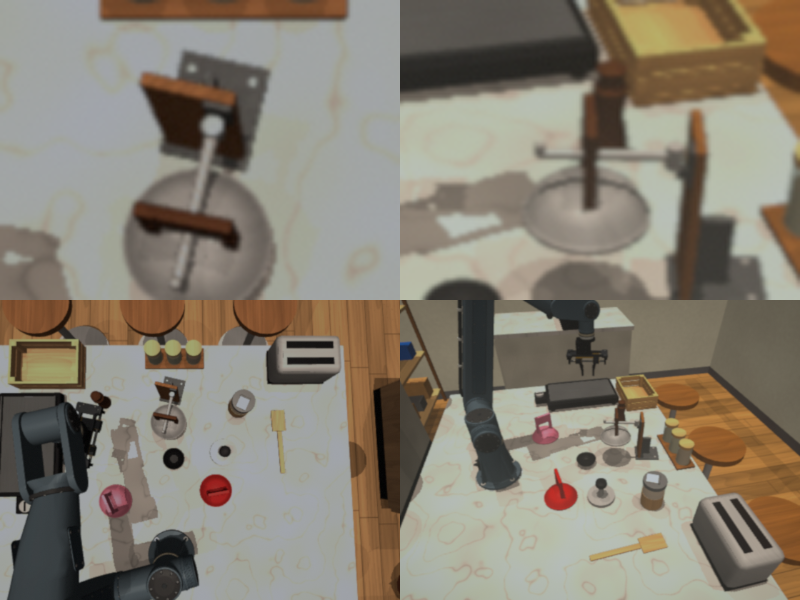

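The cover hangs level, centred on the hook and still. The hook is still out and the other items look unmoved.

Request:
play_rows(targets=[[0.5, 0, 0, 0, 0, 0, 0], [0.5, 0, 0, 0, 0, 0, 0], [0.5, 0, 0, 0, 0, 0, 0], [0.5, 0, 0, 0, 0, 0, 0], [0.5, 0, 0, 0, 0, 0, 0], [0.5, 0, 0, 0, 0, 0, 0]])

```text
time_s: 17.62
position: [0.4879, 0.2282, 0.3606]
tcp_rot: [[0.208, 0.978, -0.0], [0.978, -0.208, 0.0], [0.0, -0.0, -1.0]]
force: [-0.6, -0.8, 0.3]
opening: 0.502
```

```bash
python3 -c "
from rig import bot
print(bot.read_state()['force']);print(bot.hand_in())"
```

```text
[-0.63476597 -0.76480736  0.25234418]
the job is handed in; nothing more can be done
None
```

The cover is hanging on the hook and the job is handed in, at about 17.6 s of the 66 s allowed. The hand-in reports no verdict.

I swung the hook out until it met its stop, with a reaction of about 6 N. Only then did I grip the steel domed cover, thread its loop over the tip, lower it onto the bar about 95 mm from the hinge, release it and move clear.

My last checks agreed; none failed:
- **Hook:** the last pictures show it still fully out.
- **Cover:** it hangs level and centred, and two side views taken moments apart showed no motion.
- **Other things:** the press, canister, dish, turner and mill looked unmoved in the last pictures. I judged this by eye and did not measure them.
- **Robot:** the gripper is well away from everything, and the wrist force is about 1 N, no more than noise.

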